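# Lay a syrup bottle down on its side for labelling

### The job

With the fingertips only, slide the standing dark-syrup bottle along the stand's foot plate, still upright, until its foot meets the upright wooden rest; then push it over against the rest, gently, so that bottle and rest go down together and the bottle lies on its side on the fully lowered rest, nozzle pointing away from the foot plate, ready for its label. Do not lift or carry the bottle, do not let it slam down, and leave the other bottles and the timer where they are.

Things in the scene. Friction and masses are not known exactly. Their poses are not given: they have to be found in the camera images.
- stand: Fixed wooden let-down stand, 350 x 92 mm. Origin on the table under the hinge line; x axis lengthwise, from the foot plate to where the bottle will lie, z up. Foot plate: x -152 to -2 mm, top 22 mm above the table, open at the -x end, with aluminium guide rails along both sides (inner faces at y = +-31 mm, 14 mm above the plate). Beyond x = 0 a low bed, top 11 mm above the table, to x = 196 mm.
- rest (a joint): Hinge angle of the wooden rest board, rad: 0 upright (starts at 0 to 0.1), 1.57 fully lowered at its stop, its face level with the foot plate. Hinge line along the stand's y at x = 0, 22 mm above the table. The hinge is stiff (0.45 N m of friction): the rest stays wherever it is left, also under the bottle, and must be pushed all the way down, with up to about 7 N at 100 mm from the hinge.
- rest_edge (a point): Middle of the rest's far edge, 158 mm from the hinge line, in the face that the bottle touches. The board is 63 mm wide, 8 mm thick, cork faced, with a 12 mm high lip along each side (inner faces 26.5 mm from the middle) that keeps the bottle from rolling.
- syrup_bottle: Squeeze bottle of dark brown syrup, white collar and nozzle, 56 mm diameter, 185 mm tall, 0.17 to 0.34 kg. Origin at the centre of its underside, z axis to the nozzle. It starts standing on the foot plate between the rails, 30 to 65 mm short of the rest. Seated at the rest, its origin is at stand x = -28 mm; lying down, about above the hinge line, 50 mm above the table.
- nozzle_tip (a point): Tip of the white nozzle of the dark-syrup bottle, on its axis, 185 mm from its underside. The bottle's body is 56 mm wide up to about 110 mm from the underside, then shoulder and collar (40 mm wide) up to 151 mm, then the thin nozzle.
- red_bottle: White squeeze bottle with red nozzle, 52 mm diameter, 174 mm tall, standing loose on the table; origin at the centre of its underside. Leave it alone.
- green_bottle: Cream-white squeeze bottle with green nozzle, 50 mm diameter, 162 mm tall, standing loose on the table; origin at the centre of its underside. Leave it alone.
- timer: Red and white wind-up kitchen timer, 62 mm diameter, 48 mm high, loose on the table; origin at the centre of its underside. Leave it alone.

How it is judged (in metres and radians):
On the way:
1. the bottle stands upright on the foot plate with its foot at the upright rest (x of syrup_bottle in the frame of stand above -0.038 m and angle between syrup_bottle's own z axis and vertical below 0.25 rad and value of joint rest below 0.3 rad and height (world z) of syrup_bottle below 0.035 m), for 0.1 s.
At the end, for the whole second after the job is handed in: The rest is fully lowered (within 0.07 rad), the bottle lies still on it on its side (axis level within about 5 degrees and along the stand within 0.12 rad, within 15 mm of its middle line), nozzle away from the foot plate with its tip 155 to 205 mm beyond the hinge line (value of joint rest above 1.5 rad and angle between syrup_bottle's own z axis and vertical between 1.48 and 1.7 rad and x of nozzle_tip in the frame of stand between 0.155 and 0.205 m and angle between the z axis of syrup_bottle and the x axis of stand, either way round below 0.12 rad and not (y of syrup_bottle in the frame of stand above 0.015 m) and not (y of syrup_bottle in the frame of stand below -0.015 m) and height (world z) of syrup_bottle below 0.06 m and linear speed of syrup_bottle below 0.02 m/s); the robot touches nothing.
It fails at once if the bottle slams down or is knocked over (turns faster than 3 rad/s before it lies down) (angular speed of syrup_bottle above 3 rad/s and angle between syrup_bottle's own z axis and vertical below 1.45 rad).
It fails at once if the bottle is lifted or carried (its underside's centre more than 25 mm higher than tipping alone takes it) (height (world z) of syrup_bottle above 0.075 m).
It fails at once if another bottle or the timer is moved by more than 20 mm or tipped (distance of any of red_bottle, green_bottle, timer from where it was at the start of the episode above 0.02 m or angle between any of red_bottle, green_bottle, timer's own z axis and vertical above 0.25 rad).
It also fails if it takes over 56 s, if anything falls off the work surface, if the arm or the gripper's body presses on something with over 40 N, if the wrist force passes 120 N, or if a joint passes its speed limit or range.

### The arm

A 6-joint arm with a two-finger parallel gripper is mounted at the origin on a cart in front of the work surface, level with it; the furniture and walls round the work are solid. World frame = base frame: x ahead of the robot, y to its left, z up, the work surface at z = 0. Lengths are in mm, angles in rad, forces in N, time in s.
With the tool pointing down it reaches from about 350 to 975 mm from the base axis. Payload 7.1 kg.
Tool frame: the origin (TCP) lies midway between the tips of the shut fingers; the grasp point (between the pads) lies 19 mm behind it; z points along the fingers, y is the line along which they close (so a half turn about z gives the same grasp; the last joint's range is limited). The gripper opens to 88 mm and grips with 3 to 60 N. Pads are 20 mm wide; open, the fingers measure 115 mm over their backs; the gripper's body (75 mm by 178 mm) begins 61 mm behind the grasp point.
Start: joints at [1.116, 0.423, 1.63, -0, 1.089, -0.019], TCP at [263.802, 566.58, 222.675] pointing down, gripper open.
Joint ranges: [-3, 3], [-0.9, 2.11], [0.09, 2.58], [-1.31, 4.45], [0.11, 2.69], [-2.54, 2.54]. Speed limits (rad/s): [2.39, 2.39, 3.01, 3.14, 3.14, 3.14].

### API

Orientations are given as a rotation vector (axis times angle).
In Python, from workcell import ctrl gives the robot as it stands. The module is installed in compiled form; this text tells all that it offers.
- The arm moves only by the tool servo_tool, never from a script. Its argument "increments" is a list of rows, each a list of 7 numbers: the shift along the world's x, y, z in cm, then the turn, a rotation vector about the world's x, y, z in degrees, then the opening, from -1 (shut) to 1 (fully open). A call has 1 to 20 rows; each row is the pose to reach, as a shift and turn from the pose commanded when the call began; what a row does not reach only later rows make up. A row lasts 1/12 s, in which the tool goes at most 41.7 mm and 7.16 degrees, less where a joint would pass 70% of its speed; a pose out of reach is approached as far as the arm can. A call with a gripper value outside its range is refused whole. The fingers move at their own pace and stop on an object; the grip force is fixed at half the most. Time passes only in rows, so rows that repeat a pose let the fingers close. It gives the time, the measured TCP pose, the force, the opening and the grip force at its end, in the units of the state.
- ctrl.get_obs(): the state, without advancing time (a new reading comes with each control period).
- ctrl.get_image(name): name is "side" or "top"; returns a dict with "image" (384x512x3 uint8, red, green, blue), "fx", "fy", "cx", "cy" (pixels), "k1" (the pictures are not rectified: a ray, as slopes to the right and down, at radius r is drawn at 1 + k1 r^2 times it, then the intrinsics apply), "extrinsics" (4x4, takes a point from camera to world coordinates). Camera axes: x right, y up, looking along -z (the intrinsics and any distortion apply to the point x, -y, -z); pixel columns grow to the right and rows downward; lengths in mm; the calibration is good to about 2 mm. A picture is of the moment at which its call begins. There is no depth.
- ctrl.close_job(): hands the job in; it is judged then, once.
The state is a dict: "t": time; "qpos": joint angles; "qvel": joint speeds; "joint_torque": joint torques, N m; "ee_pos": TCP position; "orientation": TCP orientation; "ft_force": force on the tool from outside, world axes, zero at the start; "moment": the same for the moment, N m; "width": finger opening in mm; "grasp_force": force on a finger pad.
Only numpy, scipy, OpenCV 4.12 (cv2) and the standard library are available. Lean on these libraries where they do the work, as an engineer would, in place of code of your own. Each camera call takes 0.05 s, during which the arm holds its last target. There are 200 camera calls.

## Working session

There is one attempt and no reset: what is moved stays moved. The work goes in short steps, Python scripts to look and compute and a tool call to move; the robot and the scene stay as the last step left them, time stands still between calls to the robot, and variables do not carry over. Pictures are saved under pics/ and viewed, at most 10 in all, crops included, and the job is handed in when it is done.

Besides the shell and the picture viewer there is one more tool, called after "Emit:" as a command line: name --pt "numbers of a row" for each row, then --argument value for the rest. servo_tool: Moves the arm, as the interface text tells. Its arguments: {"type":"object","properties":{"increments":{"type":"array","items":{"type":"array","items":{"type":"number"}}}},"required":["increments"]}

```bash
mkdir -p pics
cat > h.py <<'E'
import numpy as np, cv2
from workcell import ctrl
def grab(n,save=None):
    d=ctrl.get_image(n)
    if save: cv2.imwrite('pics/'+save,d['image'][:,:,::-1])
    return d
def ray(d,u,v):
    K=np.array([[d['fx'],0,d['cx']],[0,d['fy'],d['cy']],[0,0,1.]])
    p=cv2.undistortPoints(np.array([[[u,v]]],float),K,np.array([d['k1'],0,0,0,0.]))[0,0]
    E=np.array(d['extrinsics']); r=E[:3,:3]@np.array([p[0],-p[1],-1.]); return E[:3,3],r/np.linalg.norm(r)
def onz(d,u,v,z):
    o,r=ray(d,u,v); return o+r*(z-o[2])/r[2]
def tri(d1,p1,d2,p2):
    o1,a=ray(d1,*p1);o2,b=ray(d2,*p2)
    s=np.linalg.lstsq(np.c_[a,-b],o2-o1,rcond=None)[0]
    x,y=o1+s[0]*a,o2+s[1]*b; return (x+y)/2,np.linalg.norm(x-y)
E
python3 - <<'E'
from h import *
for n in('top','side'):
    d=grab(n,n+'0.png'); print(n,d['fx'],d['k1'],np.round(d['extrinsics'],2).tolist())
o=ctrl.get_obs();print(o)
E
```

```text
top 470.8279621038944 -0.055899969091973555 [[-0.01, 0.99, -0.13, 350.67], [-1.0, -0.01, 0.03, 34.0], [0.03, 0.13, 0.99, 1423.92], [0.0, 0.0, 0.0, 1.0]]
side 346.9472641723368 0.03150637957842972 [[0.85, 0.23, -0.47, -22.37], [-0.53, 0.36, -0.77, -869.93], [-0.01, 0.9, 0.43, 629.74], [0.0, 0.0, 0.0, 1.0]]
{'t': 0.1, 'qpos': array([ 1.11599688e+00,  4.23775763e-01,  1.63063543e+00,  3.76929479e-05,
        1.08859911e+00, -1.90263766e-02]), 'qvel': array([-0.0004845 ,  0.00037791, -0.0021836 , -0.00078829, -0.00355838,
        0.00040869]), 'joint_torque': array([ 5.48487242e-04, -5.45619285e+01, -2.74325967e+01,  6.46663830e-02,
        1.88059837e-02, -4.24766790e-05]), 'ee_pos': array([263.57324311, 566.1307592 , 221.96376529]), 'orientation': array([-6.79055178e-01, -3.06695117e+00,  2.15207977e-03]), 'ft_force': array([-0.11524621, -0.15388328, -0.18703406]), 'moment': array([-0.03339579,  0.0116375 ,  0.00204797]), 'grasp_force': 0.0, 'width': 88.00220071615983}
```

View pics/top0.png

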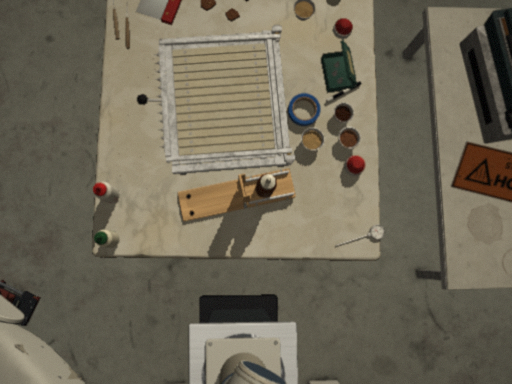

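View pics/side0.png

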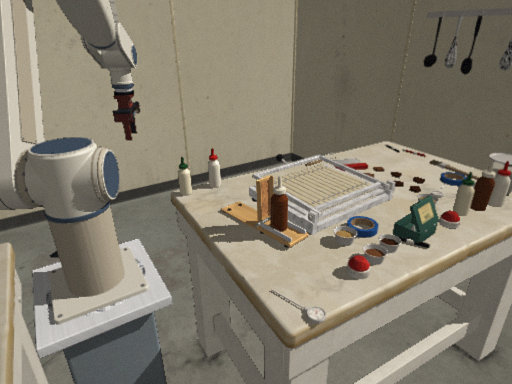

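Top view: the stand runs from the foot plate end at about (294,185) to the bed end at (180,208). The bottle's nozzle is near (268,180) and the rest near (243,187). Side view: the bottle stands at (280,210), and the rest is upright at (264,200). I'll enlarge both to get exact pixels.

Run:
```python
import cv2,numpy as np
t=cv2.imread('pics/top0.png')[155:235,170:305]; s=cv2.imread('pics/side0.png')[165:255,210:320]
cv2.imwrite('pics/c1.png',cv2.resize(t,None,fx=5.9,fy=5.9,interpolation=2)[:470])
cv2.imwrite('pics/c2.png',cv2.resize(s,None,fx=6.6,fy=6.6,interpolation=2))
```

```text
(no output)
```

View pics/c1.png

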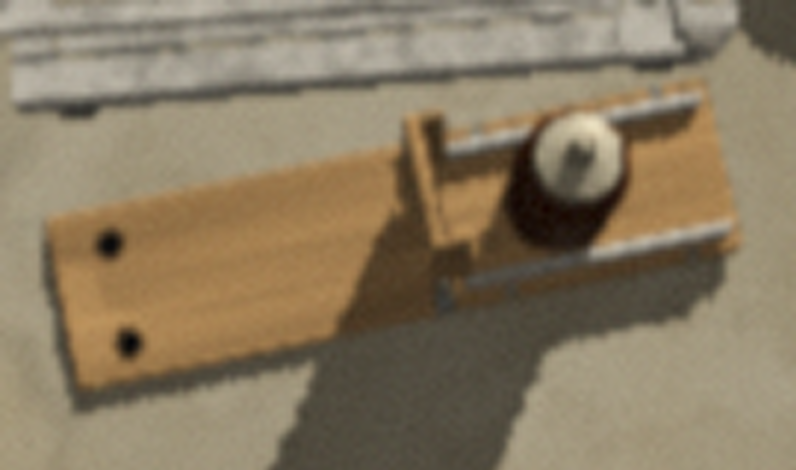

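View pics/c2.png

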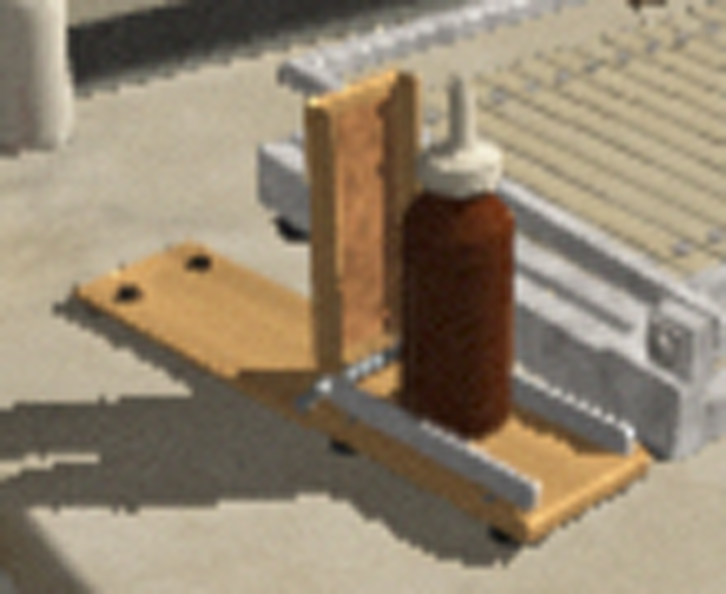

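The crops show these corner positions. Top crop: bed corners (47,220) and (80,388), foot corners (705,82) and (740,245), nozzle tip about (582,143). Side crop: bed corners (75,292) and (190,243), foot corner (648,460), nozzle tip (458,77).

```bash
cat > m.py <<'E'
from h import *
T=grab('top');S=grab('side')
t=lambda u,v:((u+.5)/5.9-.5+170,(v+.5)/5.9-.5+155)
s=lambda u,v:((u+.5)/6.6-.5+210,(v+.5)/6.6-.5+165)
r=lambda x:np.round(x,1)
for n,a,b in [('bedNear',(80,388),(75,292)),('bedFar',(47,220),(190,243)),('footFar',(705,82),(648,460)),('footNear',(740,245),(530,522)),('nozzle',(582,143),(458,77)),('restNear',(462,243),(312,100))]:
    p,e=tri(T,t(*a),S,s(*b)); print(n,r(p),r(e))
b=[onz(T,*t(80,388),11),onz(T,*t(47,220),11)];f=[onz(T,*t(740,245),22),onz(T,*t(705,82),22)]
print(r(b),r(f)); B=(b[0]+b[1])/2;F=(f[0]+f[1])/2
ax=(B-F)[:2];L=np.linalg.norm(ax);ax/=L;O=F[:2]+ax*153
print('len',L,'ax',ax,np.degrees(np.arctan2(ax[1],ax[0])),'origin',O, 'w',np.linalg.norm(b[0]-b[1]),np.linalg.norm(f[0]-f[1]))
bs=[onz(S,*s(75,292),11),onz(S,*s(190,243),11)];fs=[onz(S,*s(530,522),22),onz(S,*s(648,460),22)]
print('side',r(bs),r(fs))
nz=tri(T,t(582,143),S,s(458,77))[0]; ay=np.array([-ax[1],ax[0]])
print('nozzle in stand',(nz[:2]-O)@ax,(nz[:2]-O)@ay)
for n,d in(('top',T),('side',S)):
    im=d['image'].astype(int);m=(im[:,:,0]-im[:,:,1]>25)&(im.sum(2)<160)
# timer: red blob candidates on table plane
for p in [(357,164),(344,26),(102,190),(103,238)]: print(p,r(onz(T,*p,30)))
print(r(onz(T,171,170,60)),r(onz(T,292,158,60)), 'basket near edge')
E
python3 m.py
```

```text
bedNear [459.5 172.5   7.8] 0.8
bedFar [545.1 190.    7.2] 1.6
footFar [ 611.9 -149.2   17.1] 2.0
footNear [ 527.2 -165.    21.1] 0.1
nozzle [550.4 -69.4 205.8] 0.1
restNear [506.7 -14.9 185. ] 5.0
[[458.9 172.3  11. ]
 [545.3 189.3  11. ]] [[ 527.1 -164.8   22. ]
 [ 611.8 -149.2   22. ]]
len 344.45491330600527 ax [-0.19558323  0.98068711] 101.27879642608973 origin [539.53909067  -6.95529856] w 88.03468880616533 86.16298833251358
side [[457.4 167.   11. ]
 [540.9 183.9  11. ]] [[ 526.5 -166.    22. ]
 [ 605.8 -154.7   22. ]]
nozzle in stand -63.38369263363169 1.5218309206180423
(357, 164) [ 622.5 -356.3   30. ]
(344, 26) [1070.2 -337.4   30. ]
(102, 190) [550.8 412.4  30. ]
(103, 238) [408.  406.3  30. ]
[603.5 203.3  60. ] [ 636.2 -153.8   60. ] basket near edge
```

Run:
```python
from scipy.spatial.transform import Rotation as R
import numpy as np
t=np.radians(101.3)
x=np.array([np.cos(t),np.sin(t),0]);y=np.array([x[1],-x[0],0])
c=R.from_rotvec([-.679055,-3.066951,.002152])
z=x*.5-np.array([0,0,.866]);g=R.from_matrix(np.c_[np.cross(y,z),y,z])
print((g*c.inv()).as_rotvec(degrees=True),g.as_rotvec(), c.as_matrix().round(2).tolist())
```

```text
[ 24.50609007  19.15592603 -52.4826463 ] [-1.71188034 -2.08778919 -0.45870861] [[-0.91, 0.42, -0.0], [0.42, 0.91, -0.0], [0.0, -0.0, -1.0]]
```

Emit:
servo_tool --pt "0 0 4 0 0 0 -0.32" --pt "3 -4 4 0 0 0 -0.32" --pt "30.4 -71.1 4 24.5 19.2 -52.5 -0.32" --pt "30.4 -71.1 4 24.5 19.2 -52.5 -0.32" --pt "30.4 -71.1 4 24.5 19.2 -52.5 -0.32" --pt "30.4 -71.1 4 24.5 19.2 -52.5 -0.32" --pt "30.4 -71.1 4 24.5 19.2 -52.5 -0.32" --pt "30.4 -71.1 4 24.5 19.2 -52.5 -0.32" --pt "30.4 -71.1 4 24.5 19.2 -52.5 -0.32" --pt "30.4 -71.1 4 24.5 19.2 -52.5 -0.32" --pt "30.4 -71.1 4 24.5 19.2 -52.5 -0.32" --pt "30.4 -71.1 4 24.5 19.2 -52.5 -0.32" --pt "30.4 -71.1 4 24.5 19.2 -52.5 -0.32" --pt "30.4 -71.1 4 24.5 19.2 -52.5 -0.32" --pt "30.4 -71.1 4 24.5 19.2 -52.5 -0.32" --pt "30.4 -71.1 4 24.5 19.2 -52.5 -0.32" --pt "30.4 -71.1 4 24.5 19.2 -52.5 -0.32" --pt "30.4 -71.1 4 24.5 19.2 -52.5 -0.32" --pt "30.4 -71.1 4 24.5 19.2 -52.5 -0.32" --pt "30.4 -71.1 4 24.5 19.2 -52.5 -0.32"

```text
t: 1.87
ee_pos: [569.0, -148.3, 262.2]
orientation: [-1.716, -2.087, -0.46]
ft_force: [-0.4, -0.1, -0.6]
width: 29.7
grasp_force: 0.0
```

Emit:
servo_tool --pt "0 0 -4 0 0 0 -0.32" --pt "0 0 -8 0 0 0 -0.32" --pt "0 0 -12 0 0 0 -0.32" --pt "0 0 -15 0 0 0 -0.32" --pt "0 0 -17 0 0 0 -0.32" --pt "0 0 -19 0 0 0 -0.32" --pt "0 0 -20 0 0 0 -0.32" --pt "0 0 -20 0 0 0 -0.32" --pt "0 0 -20 0 0 0 -0.32"

```text
t: 2.62
ee_pos: [567.8, -144.4, 62.7]
orientation: [-1.712, -2.087, -0.46]
ft_force: [0.4, 0.2, 1.1]
width: 29.9
grasp_force: 0.0
```

Run:
```python
from h import *
a=grab('top')['image'];b=grab('side')['image']
a=cv2.resize(a[120:240,160:320],None,fx=2.5*2,fy=5)[:, :, ::-1]
b=cv2.resize(b[140:260,200:360],None,fx=5,fy=5)[:,:,::-1]
cv2.imwrite('pics/v1.png',cv2.resize(np.hstack([a,b]),(800,300),interpolation=cv2.INTER_AREA))
print(ctrl.get_obs()['ee_pos'],ctrl.get_obs()['ft_force'])
```

```text
[ 568.65636794 -144.79056894   63.9135713 ] [-0.39535661  0.32265425 -0.42474052]
```

View pics/v1.png

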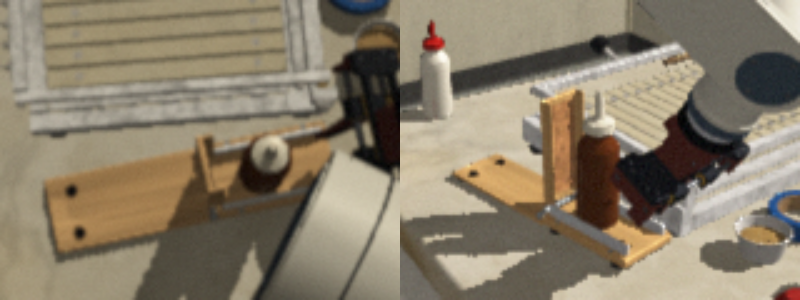

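The fingers are behind the bottle and in line with it. Now I'll lower them a little and approach.

Emit:
servo_tool --pt "-0.1 0.5 -0.5 0 0 0 -0.32" --pt "-0.2 1.0 -1 0 0 0 -0.32" --pt "-0.3 1.5 -1 0 0 0 -0.32" --pt "-0.4 2.0 -1 0 0 0 -0.32" --pt "-0.5 2.5 -1 0 0 0 -0.32" --pt "-0.6 3.0 -1 0 0 0 -0.32" --pt "-0.7 3.5 -1 0 0 0 -0.32" --pt "-0.75 3.7 -1 0 0 0 -0.32" --pt "-0.78 3.9 -1 0 0 0 -0.32" --pt "-0.82 4.1 -1 0 0 0 -0.32" --pt "-0.86 4.3 -1 0 0 0 -0.32" --pt "-0.9 4.5 -1 0 0 0 -0.32" --pt "-0.94 4.7 -1 0 0 0 -0.32" --pt "-0.98 4.9 -1 0 0 0 -0.32" --pt "-1.02 5.1 -1 0 0 0 -0.32" --pt "-1.06 5.3 -1 0 0 0 -0.32"

```text
t: 4.05
ee_pos: [557.1, -91.3, 52.7]
orientation: [-1.713, -2.087, -0.46]
ft_force: [-0.4, -1.0, -0.0]
width: 29.7
grasp_force: 0.7
```

```bash
cat > n.py <<'E'
from h import *
import sys
O=np.array([540,-8.]);ax=np.array([-.196,.981]);ay=np.array([-.981,-.196])
def st(p): return np.round([(p[:2]-O)@ax,(p[:2]-O)@ay,p[2]],1)
o=ctrl.get_obs();print('tcp',st(o['ee_pos']),'F',np.round(o['ft_force'],1),'t',o['t'])
P=[]
for n,b in(('top',(150,215,175,300)),('side',(130,240,200,330))):
    d=grab(n);im=d['image'].astype(int);c=im[b[0]:b[1],b[2]:b[3]]
    m=((c[:,:,0]-c[:,:,1]>12)&(c[:,:,1]<45)&(c[:,:,0]<110)&(c[:,:,2]<45)&(c[:,:,0]>1.7*c[:,:,1])).astype(np.uint8)
    k,l,s,ce=cv2.connectedComponentsWithStats(m)
    i=1+np.argsort(-s[1:,4])[:2]
    print(n,[(s[j].tolist(),np.round(ce[j]+[b[2],b[0]],1).tolist()) for j in i])
    if len(sys.argv)>1: cv2.imwrite(f'pics/{sys.argv[1]}_{n}.png',cv2.resize(d['image'][b[0]-20:b[1]+20,b[2]-20:b[3]+40,::-1],None,fx=3,fy=3))
E
python3 n.py
```

```text
tcp [-85.1  -0.5  52.7] F [-0.4 -1.  -0. ] t 4.05
top [([116, 17, 9, 22, 129], [295.2, 177.6]), ([78, 34, 12, 11, 37], [257.9, 189.9])]
side [([69, 64, 19, 36, 311], [276.2, 214.0]), ([87, 55, 24, 24, 241], [296.9, 198.0])]
```

Emit:
servo_tool --pt "-0.04 0.2 0 0 0 0 -0.32" --pt "-0.08 0.4 0 0 0 0 -0.32" --pt "-0.12 0.6 0 0 0 0 -0.32" --pt "-0.16 0.8 0 0 0 0 -0.32" --pt "-0.2 1.0 0 0 0 0 -0.32" --pt "-0.24 1.2 0 0 0 0 -0.32" --pt "-0.28 1.4 0 0 0 0 -0.32" --pt "-0.32 1.6 0 0 0 0 -0.32" --pt "-0.36 1.8 0 0 0 0 -0.32" --pt "-0.4 2.0 0 0 0 0 -0.32" --pt "-0.4 2.0 0 0 0 0 -0.32"

```text
t: 5.07
ee_pos: [553.0, -71.0, 52.7]
orientation: [-1.712, -2.087, -0.46]
ft_force: [0.8, -0.5, 0.1]
width: 30.0
grasp_force: 0.4
```

```bash
python3 n.py s1
```

```text
tcp [-64.3  -0.4  52.7] F [ 0.8 -0.5  0.1] t 5.0667
top [([108, 18, 17, 23, 171], [289.5, 181.0]), ([72, 34, 7, 12, 27], [249.7, 189.9])]
side [([65, 61, 19, 37, 288], [271.3, 212.2]), ([82, 53, 24, 24, 238], [291.9, 195.8])]
```

View pics/s1_side.png

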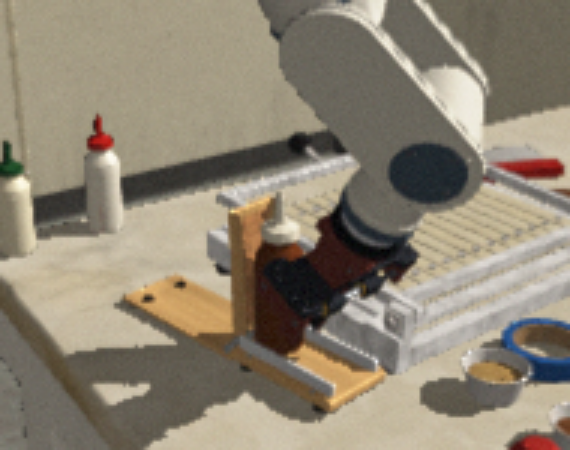

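The bottle is upright and close to the rest, with its foot at about (285,345) in the crop. I'll go the last few millimetres and watch the force.

Emit:
servo_tool --pt "-0.02 0.1 0 0 0 0 -0.32" --pt "-0.04 0.2 0 0 0 0 -0.32" --pt "-0.06 0.3 0 0 0 0 -0.32" --pt "-0.06 0.3 0 0 0 0 -0.32"

```text
t: 5.5
ee_pos: [552.6, -68.3, 52.7]
orientation: [-1.713, -2.087, -0.46]
ft_force: [0.0, -0.7, 0.6]
width: 29.6
grasp_force: 0.6
```

Emit:
servo_tool --pt "-0.02 0.1 0 0 0 0 -0.32" --pt "-0.04 0.2 0 0 0 0 -0.32" --pt "-0.04 0.2 0 0 0 0 -0.32"

```text
t: 5.75
ee_pos: [552.1, -66.2, 52.7]
orientation: [-1.712, -2.087, -0.46]
ft_force: [0.2, -0.6, -0.1]
width: 30.0
grasp_force: 0.6
```

Emit:
servo_tool --pt "-0.02 0.1 0 0 0 0 -0.32" --pt "-0.04 0.2 0 0 0 0 -0.32" --pt "-0.04 0.2 0 0 0 0 -0.32"

```text
t: 6.0
ee_pos: [551.8, -64.4, 52.7]
orientation: [-1.713, -2.088, -0.46]
ft_force: [0.0, -2.4, -0.1]
width: 30.0
grasp_force: 0.9
```

Emit:
servo_tool --pt "-0.02 0.1 0 0 0 0 -0.32" --pt "-0.04 0.2 0 0 0 0 -0.32" --pt "-0.04 0.2 0 0 0 0 -0.32"

```text
t: 6.25
ee_pos: [552.1, -63.5, 52.9]
orientation: [-1.714, -2.09, -0.459]
ft_force: [0.6, -6.9, 2.3]
width: 29.9
grasp_force: 3.3
```

The bottle is seated: the force reached 6.9 N with almost no further motion. Next I back off, rise to about 95 mm above the plate, and come forward again.

Emit:
servo_tool --pt "0.0 0.0 0 0 0 0 -0.32" --pt "0.1 -0.5 0 0 0 0 -0.32" --pt "0.2 -1.0 0 0 0 0 -0.32" --pt "0.33 -1.7 0 0 0 0 -0.32" --pt "0.33 -1.7 2 0 0 0 -0.32" --pt "0.33 -1.7 4 0 0 0 -0.32" --pt "0.33 -1.7 6 0 0 0 -0.32" --pt "0.33 -1.7 6.4 0 0 0 -0.32" --pt "0.33 -1.7 6.4 0 0 0 -0.32" --pt "0.25 -1.2 6.4 0 0 0 -0.32" --pt "0.17 -0.8 6.4 0 0 0 -0.32" --pt "0.09 -0.4 6.4 0 0 0 -0.32" --pt "0.09 -0.4 6.4 0 0 0 -0.32"

```text
t: 7.33
ee_pos: [551.3, -65.3, 115.7]
orientation: [-1.711, -2.086, -0.458]
ft_force: [-0.8, -0.2, 0.3]
width: 30.0
grasp_force: 0.0
```

```bash
python3 n.py s2
python3 - <<'E'
import numpy as np
w=7
def tcp(d):
    t=np.radians(d);c,s=np.cos(t),np.sin(t)
    p=np.array([-51.6*c+98*s-6.1,22+51.6*s+98*c-3.5])
    if d>60:p+=np.array([-c,s])*2*w*abs(np.cos(t+np.pi/6))
    return p
p0=tcp(0)
for d in range(0,91,3):
    q=tcp(d)-p0;print(d,np.round([-.0196*q[0],.0981*q[0],q[1]/10],2),np.round(tcp(d)))
E
```

```text
tcp [-5.840e+01  1.000e-01  1.157e+02] F [-0.8 -0.2  0.3] t 7.3333
top [([109, 15, 16, 23, 164], [290.3, 178.1]), ([87, 37, 13, 4, 21], [268.2, 188.7])]
side [([64, 51, 19, 46, 494], [271.2, 205.8]), ([81, 31, 26, 25, 263], [291.3, 175.1])]
0 [-0.  0.  0.] [-58. 116.]
3 [-0.1   0.51  0.26] [-53. 119.]
6 [-0.21  1.03  0.49] [-47. 121.]
9 [-0.31  1.57  0.69] [-42. 123.]
12 [-0.42  2.11  0.86] [-36. 125.]
15 [-0.53  2.66  1.  ] [-31. 127.]
18 [-0.64  3.22  1.11] [-25. 128.]
21 [-0.76  3.78  1.2 ] [-19. 128.]
24 [-0.87  4.35  1.25] [-13. 129.]
27 [-0.98  4.92  1.27] [ -8. 129.]
30 [-1.1   5.49  1.27] [ -2. 129.]
33 [-1.21  6.05  1.23] [  4. 129.]
36 [-1.32  6.62  1.16] [ 10. 128.]
39 [-1.43  7.18  1.06] [ 15. 127.]
42 [-1.55  7.73  0.94] [ 21. 126.]
45 [-1.65  8.28  0.78] [ 27. 124.]
48 [-1.76  8.82  0.59] [ 32. 122.]
51 [-1.87  9.35  0.38] [ 38. 120.]
54 [-1.97  9.86  0.13] [ 43. 118.]
57 [-2.07 10.37 -0.13] [ 48. 115.]
60 [-2.17 10.86 -0.43] [ 53. 112.]
63 [-2.26 11.3  -0.69] [ 57. 110.]
66 [-2.34 11.73 -0.97] [ 62. 107.]
69 [-2.43 12.15 -1.27] [ 66. 104.]
72 [-2.51 12.55 -1.59] [ 70. 101.]
75 [-2.59 12.95 -1.93] [74. 97.]
78 [-2.66 13.32 -2.29] [78. 94.]
81 [-2.73 13.69 -2.67] [82. 90.]
84 [-2.8  14.04 -3.08] [85. 86.]
87 [-2.87 14.37 -3.5 ] [89. 82.]
90 [-2.93 14.68 -3.94] [92. 77.]
```

View pics/s2_side.png

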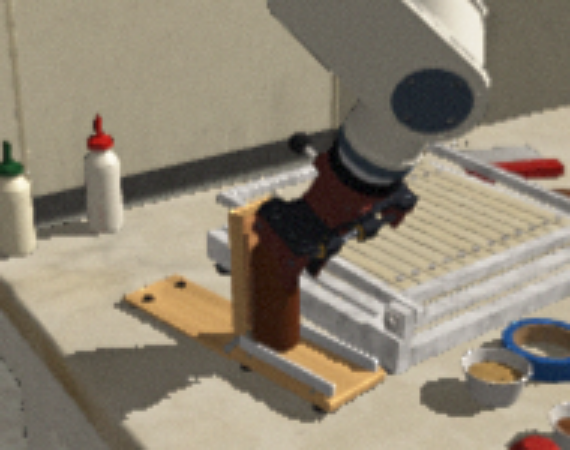

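The bottle is upright at the rest, with the fingertips just behind it at its shoulder. Now I'll follow the arc, starting slowly.

Emit:
servo_tool --pt "-0.05 0.25 0.13 0 0 0 -0.32" --pt "-0.1 0.5 0.26 0 0 0 -0.32" --pt "-0.15 0.77 0.38 0 0 0 -0.32" --pt "-0.2 1.03 0.5 0 0 0 -0.32" --pt "-0.26 1.3 0.6 0 0 0 -0.32" --pt "-0.31 1.57 0.7 0 0 0 -0.32" --pt "-0.36 1.84 0.78 0 0 0 -0.32" --pt "-0.42 2.11 0.86 0 0 0 -0.32" --pt "-0.47 2.38 0.93 0 0 0 -0.32" --pt "-0.53 2.66 1.0 0 0 0 -0.32" --pt "-0.53 2.66 1.0 0 0 0 -0.32"

```text
t: 8.35
ee_pos: [546.8, -39.2, 126.8]
orientation: [-1.712, -2.087, -0.46]
ft_force: [0.6, -4.0, 0.1]
width: 30.0
grasp_force: 1.3
```

```bash
python3 n.py s3
```

```text
tcp [-31.9  -0.6 126.8] F [ 0.6 -4.   0.1] t 8.35
top [([99, 15, 17, 24, 165], [280.3, 178.9]), ([70, 30, 20, 17, 100], [254.9, 188.2])]
side [([58, 45, 20, 49, 505], [267.4, 202.0]), ([75, 26, 26, 24, 267], [284.6, 169.0])]
```

View pics/s3_side.png

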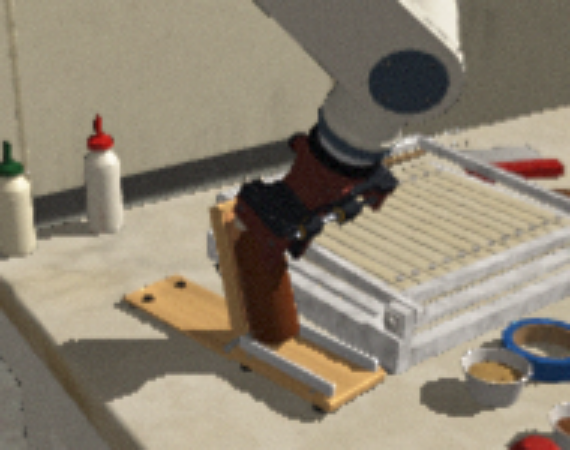

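Bottle and rest are tilting together, and 4 N matches the hinge friction. I'll continue.

Emit:
servo_tool --pt "-0.06 0.28 0.06 0 0 0 -0.32" --pt "-0.11 0.56 0.11 0 0 0 -0.32" --pt "-0.17 0.84 0.16 0 0 0 -0.32" --pt "-0.23 1.12 0.2 0 0 0 -0.32" --pt "-0.28 1.4 0.23 0 0 0 -0.32" --pt "-0.34 1.69 0.25 0 0 0 -0.32" --pt "-0.4 1.97 0.26 0 0 0 -0.32" --pt "-0.45 2.26 0.27 0 0 0 -0.32" --pt "-0.51 2.54 0.27 0 0 0 -0.32" --pt "-0.57 2.83 0.27 0 0 0 -0.32" --pt "-0.62 3.11 0.25 0 0 0 -0.32" --pt "-0.68 3.39 0.23 0 0 0 -0.32" --pt "-0.74 3.67 0.2 0 0 0 -0.32" --pt "-0.79 3.96 0.16 0 0 0 -0.32" --pt "-0.85 4.24 0.11 0 0 0 -0.32" --pt "-0.9 4.52 0.06 0 0 0 -0.32" --pt "-0.96 4.8 0.0 0 0 0 -0.32" --pt "-1.02 5.07 -0.06 0 0 0 -0.32" --pt "-1.07 5.35 -0.14 0 0 0 -0.32" --pt "-1.12 5.62 -0.22 0 0 0 -0.32"

```text
t: 10.12
ee_pos: [535.7, 16.7, 124.4]
orientation: [-1.713, -2.087, -0.46]
ft_force: [0.6, -2.8, 1.3]
width: 29.7
grasp_force: 1.5
```

Emit:
servo_tool --pt "-0.05 0.27 -0.09 0 0 0 -0.32" --pt "-0.11 0.54 -0.19 0 0 0 -0.32" --pt "-0.16 0.81 -0.29 0 0 0 -0.32" --pt "-0.22 1.07 -0.4 0 0 0 -0.32" --pt "-0.27 1.33 -0.52 0 0 0 -0.32" --pt "-0.32 1.58 -0.65 0 0 0 -0.32" --pt "-0.37 1.84 -0.78 0 0 0 -0.32" --pt "-0.42 2.09 -0.91 0 0 0 -0.32" --pt "-0.47 2.34 -1.06 0 0 0 -0.32" --pt "-0.52 2.58 -1.21 0 0 0 -0.32" --pt "-0.56 2.8 -1.34 0 0 0 -0.32" --pt "-0.61 3.02 -1.47 0 0 0 -0.32" --pt "-0.65 3.24 -1.61 0 0 0 -0.32" --pt "-0.69 3.45 -1.75 0 0 0 -0.32" --pt "-0.73 3.66 -1.9 0 0 0 -0.32" --pt "-0.78 3.87 -2.05 0 0 0 -0.32" --pt "-0.82 4.07 -2.21 0 0 0 -0.32" --pt "-0.86 4.27 -2.37 0 0 0 -0.32" --pt "-0.9 4.47 -2.54 0 0 0 -0.32" --pt "-0.94 4.67 -2.71 0 0 0 -0.32"

```text
t: 11.78
ee_pos: [526.3, 63.3, 97.2]
orientation: [-1.713, -2.087, -0.46]
ft_force: [0.4, -0.6, 4.0]
width: 29.9
grasp_force: 1.7
```

```bash
python3 n.py s4
```

```text
tcp [72.6 -0.6 97.2] F [ 0.4 -0.6  4. ] t 11.7833
top [([30, 37, 22, 18, 221], [215.1, 195.0]), ([59, 28, 14, 22, 124], [239.3, 189.8])]
side [([36, 46, 36, 44, 454], [253.2, 201.3]), ([51, 27, 20, 22, 217], [259.3, 169.2])]
```

View pics/s4_side.png

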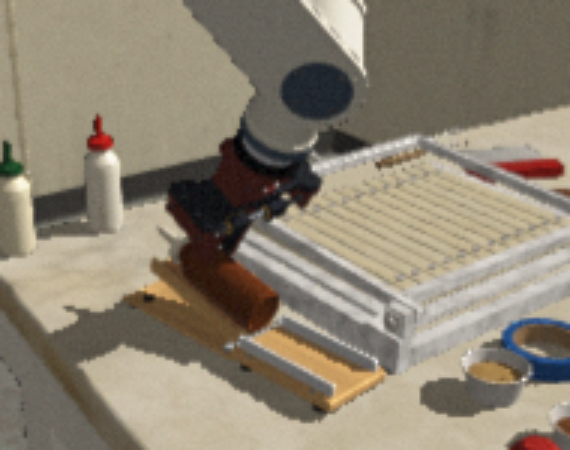

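Bottle and rest are about 72° down, and the bottle is centred. I'll finish the arc.

Emit:
servo_tool --pt "-0.03 0.18 -0.18 0 0 0 -0.32" --pt "-0.07 0.37 -0.36 0 0 0 -0.32" --pt "-0.1 0.55 -0.55 0 0 0 -0.32" --pt "-0.14 0.74 -0.74 0 0 0 -0.32" --pt "-0.18 0.91 -0.94 0 0 0 -0.32" --pt "-0.21 1.09 -1.15 0 0 0 -0.32" --pt "-0.24 1.25 -1.36 0 0 0 -0.32" --pt "-0.28 1.42 -1.57 0 0 0 -0.32" --pt "-0.31 1.57 -1.79 0 0 0 -0.32" --pt "-0.34 1.73 -1.9 0 0 0 -0.32" --pt "-0.34 1.73 -1.9 0 0 0 -0.32"

```text
t: 12.8
ee_pos: [522.6, 80.7, 78.0]
orientation: [-1.712, -2.087, -0.459]
ft_force: [0.2, -0.4, 0.2]
width: 30.0
grasp_force: 0.5
```

Emit:
servo_tool --pt "0 0 -0.1 0 0 0 -0.32" --pt "0 0 -0.2 0 0 0 -0.32" --pt "0 0 -0.2 0 0 0 -0.32"

```text
t: 13.05
ee_pos: [522.8, 80.8, 76.5]
orientation: [-1.712, -2.086, -0.46]
ft_force: [0.2, 2.7, 3.5]
width: 29.8
grasp_force: 1.6
```

Emit:
servo_tool --pt "0 0 -0.1 0 0 0 -0.32" --pt "0 0 -0.2 0 0 0 -0.32" --pt "0 0 -0.2 0 0 0 -0.32"

```text
t: 13.3
ee_pos: [523.2, 81.0, 75.3]
orientation: [-1.712, -2.086, -0.462]
ft_force: [-1.0, 1.9, 9.9]
width: 29.6
grasp_force: 4.8
```

Emit:
servo_tool --pt "0 0 -0.1 0 0 0 -0.32" --pt "0 0 -0.2 0 0 0 -0.32" --pt "0 0 -0.2 0 0 0 -0.32"

```text
t: 13.55
ee_pos: [523.7, 81.2, 74.6]
orientation: [-1.711, -2.086, -0.464]
ft_force: [-1.9, 1.6, 22.6]
width: 30.1
grasp_force: 9.5
```

Force is up to 22.6 N, so the rest is at its stop. Next I retract upward and check.

Emit:
servo_tool --pt "0 0 0.2 0 0 0 -0.32" --pt "0 0 0.5 0 0 0 -0.32" --pt "0.1 -0.5 1.5 0 0 0 -0.32" --pt "0.4 -2 3.5 0 0 0 -0.32" --pt "1 -5 6 0 0 0 -0.32" --pt "1.6 -8 9 0 0 0 -0.32" --pt "2.2 -11 12 0 0 0 -0.32" --pt "2.8 -14 15 0 0 0 -0.32" --pt "3.5 -17.5 17 0 0 0 -0.32" --pt "4 -21 18 0 0 0 -0.32" --pt "4 -25 18 0 0 0 -0.32" --pt "4 -25 18 0 0 0 -0.32" --pt "4 -25 18 0 0 0 -0.32"

```text
t: 14.63
ee_pos: [562.8, -172.1, 252.3]
orientation: [-1.717, -2.085, -0.46]
ft_force: [0.4, 0.1, -0.7]
width: 29.6
grasp_force: 0.0
```

Run:
```python
from h import *
a=grab('top')['image'];b=grab('side')['image']
for n,i in(('top',a),('side',b)): cv2.imwrite(f'pics/raw_{n}.png',i[:,:,::-1])
a=cv2.resize(a[155:235,165:265],(400,320),interpolation=2);b=cv2.resize(b[165:245,200:300],(400,320),interpolation=2)
cv2.imwrite('pics/end.png',np.hstack([a,b])[:,:,::-1]);print(ctrl.get_obs()['ee_pos'])
```

```text
[ 562.40604137 -169.38978472  252.01721798]
```

View pics/end.png

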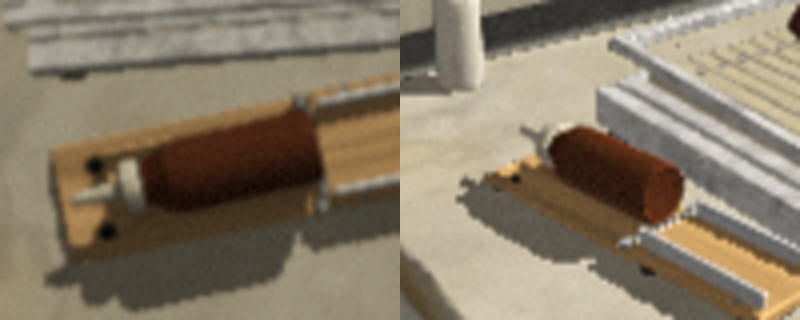

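The bottle lies on the rest with the nozzle away from the foot plate: tip at (73,197) in the top crop and (523,127) in the side crop. I'll check the tip's height and position.

Run:
```python
from h import *
O=np.array([540,-8.]);ax=np.array([-.196,.981]);ay=np.array([-.981,-.196])
T=grab('top');S=grab('side')
t=lambda u,v:((u+.5)/4-.5+165,(v+.5)/4-.5+155)
s=lambda u,v:((u-400+.5)/4-.5+200,(v+.5)/4-.5+165)
for a,b in [((73,197),(523,127)),((130,186),(550,145))]:
    p,e=tri(T,t(*a),S,s(*b));print((p[:2]-O)@ax,(p[:2]-O)@ay,p[2],e)
# brown body mask -> axis direction from top, at z=50
im=T['image'].astype(int);c=im[170:215,195:250]
m=((c[:,:,0]>1.7*c[:,:,1])&(c[:,:,1]<60)).astype(np.uint8)
k,l,st,ce=cv2.connectedComponentsWithStats(m);i=1+st[1:,4].argmax()
y,x=np.where(l==i);M=cv2.fitLine(np.c_[x,y].astype(np.float32),2,0,.01,.01).ravel()
q=[onz(T,*(M[2:]+k*M[:2]+[195,170]),50)[:2] for k in(-15,15)]
for z in q: print((z-O)@ax,(z-O)@ay)
```

```text
182.1068700237819 1.7052295548622691 49.22561339666777 3.6933947872268043
140.40611427732028 2.7896790795330957 46.25270634937857 5.681918670962924
105.1928346372758 0.82837217772801
17.022016068162554 -1.6469160383819859
```

```bash
python3 -c "
from workcell import ctrl
print(ctrl.close_job())"
```

```text
the job is handed in; nothing more can be done
None
```

The job is handed in: the syrup bottle lies on its side on the lowered rest, nozzle tip about 182 mm beyond the hinge, axis level and centred to within about 3 mm by camera; no verdict came back.

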